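# Charge the paint-mixing bottle with its agitator balls from the spouted scoop

## Task

The three loose steel agitator balls in the hand scoop belong in the open clear mixing bottle. Carry the scoop over by its black grip, rest the turned-down lip of its spout just inside the bottle's mouth while the scoop is still level, and only then tip it, keeping the lip in the mouth so that every ball runs into the bottle and none misses. Then stand the empty scoop upright on the bench again, leaving the bottle standing where it is and the cap, clamp and tin undisturbed.

Things in the scene. Friction and masses are not known exactly. Their poses are not given: they have to be found in the camera images.
- scoop: aluminium hand scoop, 0.22 kg (varies), loose, standing level on the bench. Origin: underside of its flat pan, below the grip; z up, -x the spout's direction, y across. Pan from x = +58 (back wall) to -40, 72 wide, floor 3 thick, walls 32 high; from x = -40 to -85 it tapers to the spout and the floor rises 10 mm, which keeps the balls in while level. Centre of mass within 15 mm of the origin in x
- scoop_grip (a point): middle of the scoop's black flat-sided grip bar over the pan, 71 mm above the scoop's origin. Bar along scoop x: x = -32 to +58, 20 wide in y, 22 tall (z = 60 to 82); free for fingers on both sides from x = -18 to +50. Thin bows (x = -26 to -37, out to 38 from the middle) carry its spout end, a strap its back end. Pinch it here, across y
- lip (a point): middle of the free edge of the lip at the spout's end: scoop frame x = -118, y = 0, z = 2 mm, axes as the scoop's. The lip is the last 8 mm, turned down at 45 deg, 32 wide at its edge
- spout (a point): middle of the flat underside of the spout, scoop frame x = -98, z = 10: this can rest on the bottle's rim with the lip 8 mm below it. Spout from x = -85 to -112, 37 wide outside, 32 inside, walls up to z = 28. Tipped 15 to 20 deg spout-down the balls begin to roll out; 35 to 45 deg empties it in a second or two
- bottle: open clear plastic mixing bottle with blue neck rings, 0.2 kg (varies), loose, standing on the bench, round: body 94 across up to 95 mm, shoulder sloping in to a neck 62 across from 122 mm up to the rim at 150 mm. Wall 3.5, neck 54 across inside. Origin: centre of its underside, z up. It slides or tips if pushed hard
- mouth (a point): centre of the bottle's mouth, in the plane of its rim, 150 mm above the bench; z up
- ball1_center (a point): centre of a loose polished steel agitator ball, 14 mm across, 11 g, dark, slippery and rolling freely; all three start on the flat floor of the scoop's pan
- ball2_center (a point): centre of a loose polished steel agitator ball, 14 mm across, 11 g, dark, slippery and rolling freely; all three start on the flat floor of the scoop's pan
- ball3_center (a point): centre of a loose polished steel agitator ball, 14 mm across, 11 g, dark, slippery and rolling freely; all three start on the flat floor of the scoop's pan
- cap: bystander: blue ribbed screw cap, 70 across, 22 tall, loose on the bench. Origin: centre of its underside
- clamp: bystander: dark steel C-clamp lying flat, 215 by 120 by 22 mm (screw and T-bar included), loose. Origin: under the middle of the frame; its frame runs 150 mm along x, the screw sticks out at +x
- tin: bystander: closed paint tin with a red band, 87 across, 98 tall, loose. Origin: centre of its underside
Not all that is in view belongs to the job. What is shaped like the bottle but orange, purple or turquoise is not meant.

How it is judged (in metres and radians):
On the way, in this order (a step that is already met when the one before it is completed fails the run):
1. the lip of the spout is inside the bottle's mouth, at least 2 mm below the rim, with the scoop still level within 15 degrees and all three balls still in it, for 0.3 s (horizontal distance between lip and mouth below 0.026 m and z of lip in the frame of mouth between -0.03 and -0.002 m and angle between scoop's own z axis and vertical below 0.26 rad and distance between each of ball1_center, ball2_center, ball3_center and scoop below 0.1 m), for 0.3 s.
2. all three balls are in the bottle (horizontal distance between each of ball1_center, ball2_center, ball3_center and bottle below 0.046 m and z of ball1_center in the frame of bottle between 0 and 0.115 m and z of ball2_center in the frame of bottle between 0 and 0.115 m and z of ball3_center in the frame of bottle between 0 and 0.115 m), for 0.2 s.
At the end, for the whole second after the job is handed in: All three balls lie inside the bottle; the bottle stands upright (within 5 degrees) on the bench within 30 mm of where it stood at the start; the scoop stands upright (within 5 degrees) on the bench, at rest and let go; cap, clamp and tin are within 20 mm of where they were (all of step 2 and angle between each of bottle, scoop's own z axis and vertical below 0.08 rad and distance of bottle from where it was at the start of the episode below 0.03 m and height (world z) of each of bottle, scoop below 0.006 m and linear speed of each of bottle, scoop below 0.02 m/s and distance of each of cap, clamp, tin from where it was at the start of the episode below 0.02 m); the robot touches nothing.
It fails at once if the scoop is tipped more than 20 degrees while its lip is not in the bottle's mouth and balls are still to be poured (angle between scoop's own z axis and vertical above 0.35 rad and not (horizontal distance between lip and mouth below 0.03 m and z of lip in the frame of mouth between -0.08 and 0 m) and not (horizontal distance between each of ball1_center, ball2_center, ball3_center and bottle below 0.046 m and z of ball1_center in the frame of bottle between 0 and 0.115 m and z of ball2_center in the frame of bottle between 0 and 0.115 m and z of ball3_center in the frame of bottle between 0 and 0.115 m)).
It fails at once if a ball gets out of the scoop and misses the bottle ((distance between ball1_center and scoop above 0.15 m and horizontal distance between ball1_center and bottle above 0.052 m) or (distance between ball2_center and scoop above 0.15 m and horizontal distance between ball2_center and bottle above 0.052 m) or (distance between ball3_center and scoop above 0.15 m and horizontal distance between ball3_center and bottle above 0.052 m)).
It fails at once if the bottle is knocked over (angle between bottle's own z axis and vertical above 0.4 rad).
It fails at once if a bystander (cap, clamp, tin) is pushed more than 20 mm (distance of any of cap, clamp, tin from where it was at the start of the episode above 0.02 m).
It also fails if it takes over 72 s, if anything falls off the work surface, if the arm or the gripper's body presses on something with over 40 N, if the wrist force passes 120 N, or if a joint passes its speed limit or range.

## Robot

A 6-joint arm with a two-finger parallel gripper is mounted at the origin on the work surface. World frame = base frame: x ahead of the robot, y to its left, z up, the work surface at z = 0. Lengths are in mm, angles in rad, forces in N, time in s.
With the tool pointing down it reaches from about 350 to 875 mm from the base axis. Payload 4.2 kg.
Tool frame: the origin (TCP) lies midway between the tips of the shut fingers; the grasp point (between the pads) lies 19 mm behind it; y points along the fingers, x is the direction in which the jaws open and shut, and the axes are right-handed (so a half turn about y gives the same grasp; the last joint's range is limited). The gripper opens to 85 mm and grips with 20 to 120 N. Pads are 22 mm wide; open, the fingers measure 114 mm over their backs; the gripper's body (76 mm by 85 mm) begins 54 mm behind the grasp point. The pads swing forward as they close: fully open they stand 13 mm farther back than shut.
Start: joints at [-0.978, 0.385, 0.008, 0, -1.194, -0.259], TCP at [204.787, -590.476, 231.312] pointing down, gripper open.
Joint ranges: [-3.14, 3.14], [-1.21, 2.06], [-1.07, 1.41], [-3.16, 2.05], [-2.99, -0.16], [-3.1, 3.1]. Speed limits (rad/s): [2.79, 2.79, 3.14, 3.14, 3.14, 3.14].

## Interface

Orientations are given as a unit quaternion [x, y, z, w].
In Python, from bench import read_state, get_image, job_done gives the robot as it stands.
- The arm moves only by the tool play_rows, never from a script. Its argument "series" is a list of rows, each a list of 7 numbers: the shift along the tool's x, y, z in m, then the turn, a rotation vector about the tool's x, y, z in rad, then the finger opening in m, from 0 to 0.0854. In form: [[x, y, z, wx, wy, wz, claw], ...]. A call has 1 to 10 rows; each row shifts and turns the pose as measured when the row begins, along the tool's axes as they then stand; what a row does not reach is not made up. A row lasts 1/10 s, in which the tool goes at most 50 mm and 8.59 degrees, less where a joint would pass 70% of its speed; a pose out of reach is approached as far as the arm can. A call with a gripper value outside its range is refused whole. The fingers move at their own pace and stop on an object; the grip force is fixed at half the most. Time passes only in rows, so rows that do not move let the fingers close. It gives the time, the measured TCP pose, the force and the opening at its end, in the units of the state.
- read_state(): the state, without advancing time (a new reading comes with each control period).
- get_image(name): name is "scene" or "top"; returns a dict with "color" (480x640x3 uint8, red, green, blue), "intrinsics" (3x3 intrinsics, pixels), "origin" and "orientation" of the camera in the world. Camera axes: x right, y down, z forward; pixel columns grow to the right and rows downward; lengths in mm; the calibration is good to about 2 mm. A picture is of the moment at which its call begins. There is no depth.
- job_done(): hands the job in, once; it reports no verdict.
The state is a dict: "clock": time; "joints": joint angles; "joint_vel": joint speeds; "joint_efforts": joint torques, N m; "position": TCP position; "ee_rot": TCP orientation; "contact_force": force on the tool from outside, world axes, zero at the start; "wrist_torque": the same for the moment, N m; "gripper_width": finger opening in mm.
Only numpy, scipy, OpenCV 4.12 (cv2) and the standard library are available. Lean on these libraries where they do the work, as an engineer would, in place of code of your own. Each camera call takes 0.05 s, during which the arm holds its last target. There are 200 camera calls.

## Working session

There is one attempt and no reset: what is moved stays moved. The work goes in short steps, Python scripts to look and compute and a tool call to move; the robot and the scene stay as the last step left them, time stands still between calls to the robot, and variables do not carry over. Pictures are saved under pics/ and viewed, about 8 in all and at most 12, crops included, and the job is handed in when it is done.

Besides the shell and the picture viewer there is one more tool, called after "Request:" as a command line: name --pt "numbers of a row" for each row, then --argument value for the rest. play_rows: Moves the arm, as the interface text tells. Its arguments: {"type":"object","properties":{"series":{"type":"array","items":{"type":"array","items":{"type":"number"}}}},"required":["series"]}

```bash
mkdir -p pics; ls; cat > h.py <<'E'
import numpy as np, cv2
from scipy.spatial.transform import Rotation as R
from bench import read_state, get_image, job_done
def snap(n,f=None):
    d=get_image(n)
    if f: cv2.imwrite('pics/'+f,cv2.cvtColor(d['color'],cv2.COLOR_RGB2BGR))
    return d
def ray(d,u,v,z):
    K=np.array(d['intrinsics']);o=np.array(d['origin']);r=R.from_quat(d['orientation']) if np.size(d['orientation'])==4 else R.from_matrix(d['orientation'])
    w=r.apply(np.linalg.inv(K)@[u,v,1]); return o+w*(z-o[2])/w[2]
def proj(d,p):
    K=np.array(d['intrinsics']);r=R.from_quat(d['orientation']) if np.size(d['orientation'])==4 else R.from_matrix(d['orientation'])
    c=K@r.inv().apply(np.array(p,float)-d['origin']); return c[:2]/c[2]
E
python3 - <<'E'
from h import *
for n in('scene','top'):
    d=snap(n,n+'1.png'); print(n,d['intrinsics'],d['origin'],d['orientation'])
print(read_state())
E
```

```text
pics
scene [[435.46156869   0.         322.83265861]
 [  0.         435.46156869 240.02933024]
 [  0.           0.           1.        ]] [1284.363916   -394.86529123  742.0601545 ] [ 0.75686888  0.48501384 -0.22901314 -0.37344887]
top [[569.03441271   0.         320.10158455]
 [  0.         569.03441271 233.70854257]
 [  0.           0.           1.        ]] [ 272.288553    -20.34124903 1441.9984537 ] [-0.69860429  0.70877139 -0.07174638  0.0666905 ]
{'clock': 0.1, 'joints': array([-9.78380662e-01,  3.85509148e-01,  6.75896960e-03, -4.29393769e-04,
       -1.19398255e+00, -2.58614311e-01]), 'joint_vel': array([ 0.00017835, -0.00143457,  0.00386679,  0.00217197,  0.00127655,
       -0.00074657]), 'joint_efforts': array([-7.72753847e-04, -3.93320310e+01,  1.88927543e+01,  4.19788510e+00,
       -2.60494249e-03,  7.08824743e-06]), 'position': array([ 204.62883687, -590.00662368,  230.31261368]), 'ee_rot': array([ 0.4094431 ,  0.57645606, -0.57570972, -0.41062524]), 'contact_force': array([-0.76195513, -0.30491914,  0.9305434 ]), 'wrist_torque': array([ 0.02430953, -0.00350116, -0.00227741]), 'gripper_width': 85.53497556021075}
```

View pics/scene1.png

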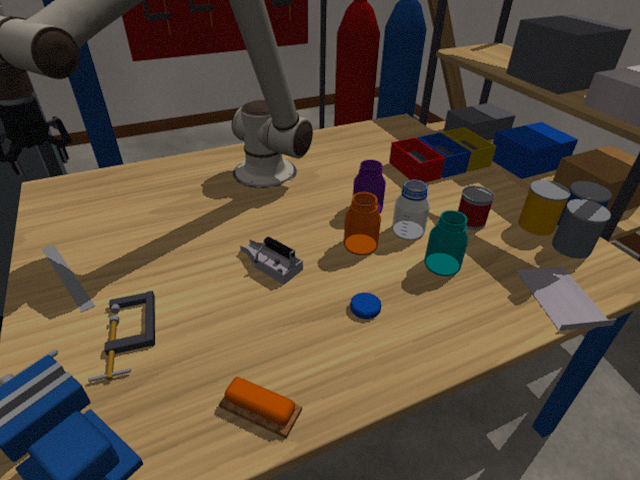

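View pics/top1.png

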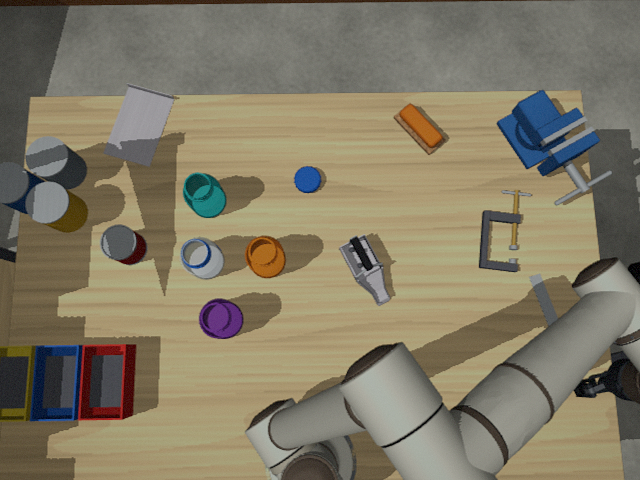

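The scene picture shows the scoop at (272,262), its spout to the left, and the clear bottle at (411,210). In the top view the scoop is at (365,265) with its spout at (381,300), and the bottle's mouth is near (197,250). I'll enlarge the scoop and bottle.

```bash
python3 - <<'E'
from h import *
t=cv2.imread('pics/top1.png'); s=cv2.imread('pics/scene1.png')
def cr(i,x,y,w,h): return cv2.resize(i[y:y+h,x:x+w],(400,300),interpolation=cv2.INTER_CUBIC)
cv2.imwrite('pics/c1.png',np.vstack([np.hstack([cr(t,325,225,100,75+0),cr(t,170,230,60,45)]),np.hstack([cr(s,235,225,80,60),cr(s,380,170,80,60)])]))
d=snap('top'); 
g=cv2.cvtColor(t,cv2.COLOR_BGR2GRAY); hsv=cv2.cvtColor(t,cv2.COLOR_BGR2HSV)
m=np.zeros_like(g); m[228:275,340:385]=(g[228:275,340:385]<45)*255
n,l,st,c=cv2.connectedComponentsWithStats(m); 
for k in range(1,n):
    if st[k,4]>40:
        pts=np.argwhere(l==k)[:,::-1]; print('dark',st[k],c[k],cv2.minAreaRect(pts.astype(np.float32)))
b=np.zeros_like(g); b[232:282,175:228]=cv2.inRange(hsv,(100,110,60),(125,255,255))[232:282,175:228]
p=np.argwhere(b)[:,::-1]; print('ring',len(p),p.min(0),p.max(0),cv2.fitEllipse(p.astype(np.int32)))
E
```

```text
dark [350 237  23  34 272] [361.24632353 253.38602941] ((361.0899658203125, 253.91868591308594), (35.0, 8.823529243469238), 61.927513122558594)
ring 141 [182 239] [210 267] ((194.82794189453125, 252.78431701660156), (27.759437561035156, 28.337324142456055), 94.55479431152344)
```

View pics/c1.png

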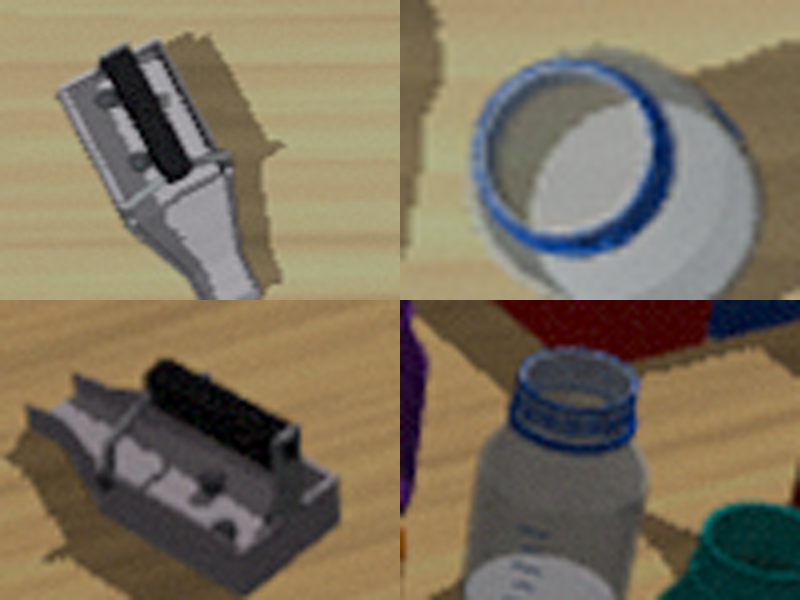

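```bash
python3 - <<'E'
from h import *
d=snap('top'); e=snap('scene')
M=ray(d,195.2,253.1,150); print('mouth',M, 'in scene',proj(e,M),'expect crop', (proj(e,M)-[380,170])*5)
print('bottle base outline in scene', proj(e,[M[0],M[1],0]))
B=ray(d,352.8,239.,80);F=ray(d,369.3,268.,80); v=(B-F)[:2];L=np.linalg.norm(v);print('bar len',L,'xaxis yaw',np.degrees(np.arctan2(v[1],v[0])))
C=(B+F)/2; ux=v/L; O=C[:2]-13*ux; print('origin',O,'ux',ux)
lip=np.r_[O-118*ux,2]; print('lip',lip,proj(d,lip),proj(e,lip)); 
for x,y,z in [(58,36,32),(58,-36,32),(58,0,82),(-32,0,82),(-112,18.5,28),(-112,-18.5,28)]:
    p=np.r_[O+x*ux+y*np.array([-ux[1],ux[0]]),z]; print((x,y,z),proj(d,p).round(1),'top crop',((proj(d,p)-[325,225])*4).round(),'sc crop',((proj(e,p)-[235,225])*5+[0,300]).round())
for n,u,v,z in [('orange',265,251,150),('purp',220,317,150),('turq',202,187,150),('cap',307,179,22),('tin',119,241,98),('clampmid',495,240,15)]: print(n,ray(d,u,v,z).round())
s=read_state(); print(R.from_quat(s['ee_rot']).as_matrix().round(3))
E
```

```text
mouth [487.45244028 255.92067512 150.        ] in scene [414.03176638 185.03118405] expect crop [170.15883192  75.15592026]
bottle base outline in scene [406.44647303 230.40950676]
bar len 81.16037349269754 xaxis yaw 27.88057151412302
origin [ 481.16057973 -136.70403971] ux [0.88392425 0.46763011]
lip [ 376.85751822 -191.88439273    2.        ] [384.27076457 303.4372128 ] [243.43500241 247.79541866]
(58, 36, 32) [338.3 247.8] top crop [53. 91.] sc crop [338. 468.]
(58, -36, 32) [363.2 234.3] top crop [153.  37.] sc crop [244. 545.]
(58, 0, 82) [352.  237.3] top crop [108.  49.] sc crop [289. 427.]
(-32, 0, 82) [370.3 269.5] top crop [181. 178.] sc crop [150. 356.]
(-112, 18.5, 28) [377.8 304.1] top crop [211. 316.] sc crop [ 70. 363.]
(-112, -18.5, 28) [390.7 296.9] top crop [263. 288.] sc crop [ 20. 397.]
orange [490.  96. 150.]
purp [341. 196. 150.]
turq [645. 244. 150.]
cap [699.  -1.  22.]
tin [528. 450.  98.]
clampmid [ 533. -479.   15.]
[[-0.328 -0.    -0.945]
 [ 0.945  0.001 -0.328]
 [ 0.001 -1.     0.   ]]
```

Request:
play_rows --pt "0 0 0 0 -0.14 0 0.0854" --pt "0 0 0 0 -0.14 0 0.0854" --pt "0 0 0 0 -0.14 0 0.0854" --pt "0 0 0 0 -0.14 0 0.0854" --pt "0 0 0 0 -0.14 0 0.0854" --pt "0 0 0 0 -0.14 0 0.0854" --pt "0 0 0 0 -0.14 0 0.0854" --pt "0 0 0 0 -0.14 0 0.0854" --pt "0 0 0 0 -0.14 0 0.0854" --pt "0 0 0 0 -0.14 0 0.0854"

```text
clock: 1.25
position: [204.3, -589.1, 228.6]
ee_rot: [-0.078, 0.705, -0.701, 0.077]
contact_force: [0.2, 0.1, -0.8]
gripper_width: 85.4
```

```bash
cat >> h.py <<'E'
def Rs(yaw,tilt=0):
    """tool rotation for scoop x-axis yaw (deg), grasp tool-x = -scoop y, tool-y down; tilt deg spout-down"""
    c,s=np.cos(np.radians(yaw)),np.sin(np.radians(yaw)); X=np.array([s,-c,0]);Y=np.array([0,0,-1.]);M=np.stack([X,Y,np.cross(X,Y)],1)
    return R.from_rotvec(X*-np.radians(tilt)*TS)*R.from_matrix(M)
TS=-1  # spout down = +rot about scoop y... checked below
def row(p,rot,n=10):
    s=read_state(); r0=R.from_quat(s['ee_rot']); w=(r0.inv()*rot).as_rotvec(); t=r0.inv().apply(np.array(p,float)-s['position'])/1000
    print('clock',round(s['clock'],2),'total shift',t.round(4),'turn',w.round(4),'| per row/%d'%n,(t/n).round(4),(w/n).round(4)); return t,w
E
python3 - <<'E'
from h import *
s=read_state();print(s['joints'].round(3),s['position'],R.from_quat(s['ee_rot']).as_matrix().round(3),s['clock'])
# sign check: tilt should lower scoop -x direction
M0,M1=Rs(0).as_matrix(),Rs(0,30).as_matrix(); sp0=M0.T@[-1,0,0]; print('spout dir after tilt',M1@sp0)
row([481,-137,200],Rs(27.9),12)
E
```

```text
[-0.978  0.387  0.005 -0.002 -1.194  1.199] [ 204.33195327 -589.06677537  228.5596074 ] [[-0.976 -0.002  0.218]
 [-0.218  0.005 -0.976]
 [ 0.001 -1.    -0.005]] 1.25
spout dir after tilt [-0.8660254  0.        -0.5      ]
clock 1.25 total shift [-0.3686  0.0304 -0.3807] turn [ 0.0044 -1.838  -0.0046] | per row/12 [-0.0307  0.0025 -0.0317] [ 0.0004 -0.1532 -0.0004]
```

Request:
play_rows --pt "-0.031 0 -0.032 0 0 0 0.0854" --pt "-0.031 0 -0.032 0 0 0 0.0854" --pt "-0.031 0 -0.032 0 0 0 0.0854" --pt "-0.031 0 -0.032 0 0 0 0.0854" --pt "-0.031 0 -0.032 0 0 0 0.0854" --pt "-0.031 0 -0.032 0 0 0 0.0854" --pt "-0.031 0 -0.032 0 0 0 0.0854" --pt "-0.031 0 -0.032 0 0 0 0.0854" --pt "-0.031 0 -0.032 0 0 0 0.0854" --pt "-0.031 0 -0.032 0 0 0 0.0854"

```text
clock: 2.25
position: [442.1, -199.4, 228.5]
ee_rot: [-0.075, 0.705, -0.701, 0.075]
contact_force: [0.9, -0.0, -0.7]
gripper_width: 85.1
```

Request:
play_rows --pt "0 0 0 0 -0.145 0 0.0854" --pt "0 0 0 0 -0.145 0 0.0854" --pt "0 0 0 0 -0.145 0 0.0854" --pt "0 0 0 0 -0.145 0 0.0854" --pt "0 0 0 0 -0.145 0 0.0854" --pt "0 0 0 0 -0.145 0 0.0854" --pt "0 0 0 0 -0.145 0 0.0854" --pt "0 0 0 0 -0.145 0 0.0854" --pt "0 0 0 0 -0.145 0 0.0854" --pt "0 0 0 0 -0.145 0 0.0854"

```text
clock: 3.25
position: [444.9, -192.5, 228.5]
ee_rot: [-0.533, 0.465, -0.462, 0.536]
contact_force: [-0.1, 0.1, 0.0]
gripper_width: 85.3
```

```bash
python3 - <<'E'
from h import *
row([481,-137,150],Rs(27.9),10);print(read_state()['joints'].round(2),read_state()['position'])
E
```

```text
clock 3.25 total shift [-0.0493  0.0789  0.0435] turn [-0.002  -0.3443 -0.0064] | per row/10 [-0.0049  0.0079  0.0044] [-0.0002 -0.0344 -0.0006]
[-0.08  0.15 -0.32 -0.01 -1.1   1.79] [ 444.90706425 -192.48092291  228.53413135]
```

Request:
play_rows --pt "-0.0123 0.015 0.011 0 0 0 0.0854" --pt "-0.0123 0.015 0.011 0 0 0 0.0854" --pt "-0.0123 0.015 0.011 0 0 0 0.0854" --pt "-0.0123 0.015 0.011 0 0 0 0.0854" --pt "0 0 0 0 -0.11 0 0.0854" --pt "0 0 0 0 -0.11 0 0.0854" --pt "0 0 0 0 -0.11 0 0.0854" --pt "0 0 0 0 0 0 0.0854"

```text
clock: 4.05
position: [482.6, -134.9, 166.8]
ee_rot: [-0.604, 0.366, -0.364, 0.608]
contact_force: [0.6, -0.4, -0.7]
gripper_width: 85.6
```

```bash
python3 - <<'E'
from h import *
row([481,-137,150],Rs(27.9),4)
a=snap('top','t2.png')['color'];b=snap('scene','s2.png')['color']
def cr(i,x,y,w,h): return cv2.resize(i[y:y+h,x:x+w],(400,300),interpolation=cv2.INTER_CUBIC)
cv2.imwrite('pics/c2.png',cv2.cvtColor(np.hstack([cr(a,310,210,120,90),cr(b,215,180,120,90)]),cv2.COLOR_RGB2BGR))
E
```

```text
clock 4.05 total shift [ 0.0012  0.0168 -0.0025] turn [-0.0037  0.0001 -0.0053] | per row/4 [ 0.0003  0.0042 -0.0006] [-0.0009  0.     -0.0013]
```

View pics/c2.png

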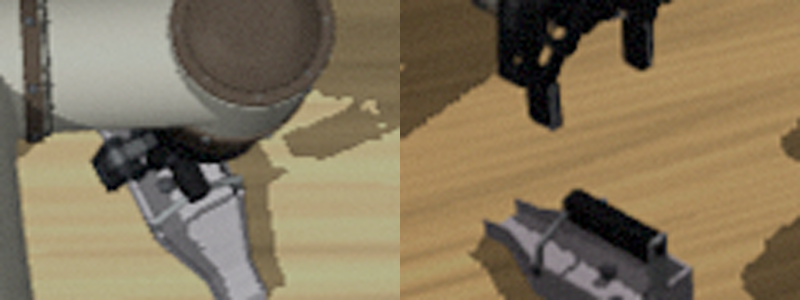

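Both views show the open fingers straddling the bar: one at crop (125,155) in the top view, and both at (545,105) and (640,50) in the scene. I'm going down.

Request:
play_rows --pt "0.0003 0.025 -0.0006 0 0 -0.0013 0.0854" --pt "0.0003 0.025 -0.0006 0 0 -0.0013 0.0854" --pt "0.0003 0.025 -0.0006 0 0 -0.0013 0.0854" --pt "0.0003 0.02 -0.0006 0 0 -0.0013 0.0854" --pt "0 0.013 0 0 0 0 0.0854" --pt "0 0.003 0 0 0 0 0.0854" --pt "0 0 0 0 0 0 0.0854"

```text
clock: 4.85
position: [484.0, -137.5, 54.8]
ee_rot: [-0.6, 0.367, -0.373, 0.605]
contact_force: [0.2, 0.0, -0.1]
gripper_width: 85.6
```

```bash
python3 - <<'E'
from h import *
row([481,-137,53],Rs(27.9),1)
E
```

```text
clock 4.85 total shift [-0.0018  0.0017 -0.0024] turn [-0.0102 -0.0165  0.0041] | per row/1 [-0.0018  0.0017 -0.0024] [-0.0102 -0.0165  0.0041]
```

Request:
play_rows --pt "-0.0018 0.001 -0.0024 -0.0102 -0.0165 0.0041 0.0854" --pt "0 0 0 0 0 0 0.04" --pt "0 0 0 0 0 0 0.03" --pt "0 0 0 0 0 0 0.025" --pt "0 0 0 0 0 0 0.015" --pt "0 0 0 0 0 0 0.0" --pt "0 0 0 0 0 0 0.0" --pt "0 0 0 0 0 0 0.0" --pt "0 0 0 0 0 0 0.0"

```text
clock: 5.75
position: [483.1, -136.9, 57.0]
ee_rot: [-0.605, 0.363, -0.367, 0.607]
contact_force: [0.7, -0.2, 0.6]
gripper_width: 19.1
```

```bash
python3 - <<'E'
from h import *
row([481,-137,53],Rs(27.9),1); s=read_state(); print(s['contact_force'],s['gripper_width'])
E
```

```text
clock 5.75 total shift [-0.0009  0.004  -0.0019] turn [-0.0054  0.0003  0.003 ] | per row/1 [-0.0009  0.004  -0.0019] [-0.0054  0.0003  0.003 ]
[ 0.66390948 -0.15171842  0.62846584] 19.12938626683727
```

Request:
play_rows --pt "0 -0.005 0 0 0 0 0" --pt "0 -0.01 0 0 0 0 0" --pt "0 -0.018 0 0 0 0 0" --pt "0 -0.022 0 0 0 0 0" --pt "0 -0.025 0 0 0 0 0" --pt "0 -0.025 0 0 0 0 0" --pt "0 -0.025 0 0 0 0 0" --pt "0 -0.022 0 0 0 0 0" --pt "0 -0.018 0 0 0 0 0" --pt "0 -0.01 0 0 0 0 0"

```text
clock: 6.75
position: [476.8, -136.7, 244.8]
ee_rot: [0.605, -0.367, 0.364, -0.605]
contact_force: [-0.2, 0.1, -2.9]
gripper_width: 18.9
```

```bash
python3 - <<'E'
from h import *
s=read_state();print(s['position'],s['contact_force'],s['wrist_torque'],s['gripper_width'],s['joints'].round(2))
row([620,60,240],Rs(27.9),10)
a=snap('scene','s3.png')['color']
cv2.imwrite('pics/c3.png',cv2.cvtColor(cv2.resize(a[100:340,140:460],(800,600),interpolation=cv2.INTER_CUBIC),cv2.COLOR_RGB2BGR))
E
```

```text
[ 476.79838722 -136.68947695  244.76838832] [-0.22933263  0.09372948 -2.89411173] [ 0.01360523 -0.07209839  0.022731  ] 18.908843480328674 [ 0.05  0.16 -0.27 -0.   -1.15  2.01]
clock 6.75 total shift [-0.1073  0.0046  0.2183] turn [ 0.003  -0.0025 -0.0042] | per row/10 [-0.0107  0.0005  0.0218] [ 0.0003 -0.0003 -0.0004]
```

View pics/c3.png

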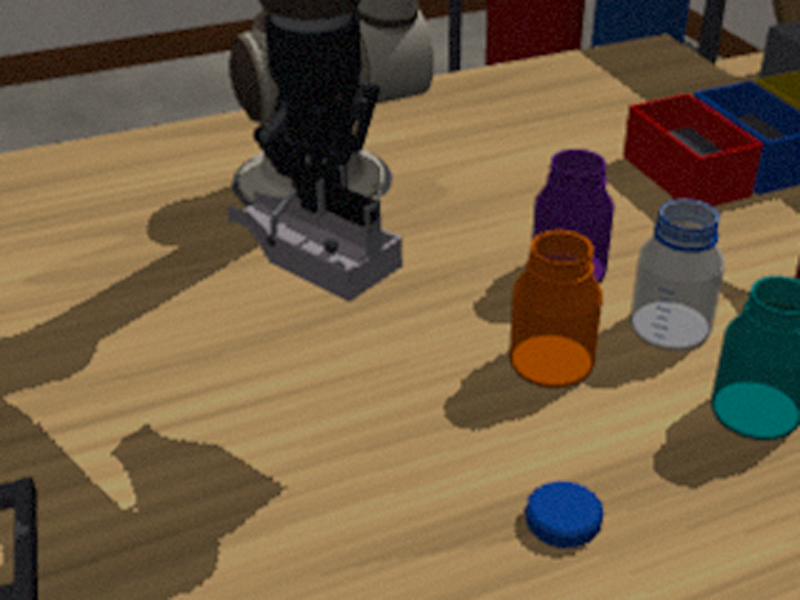

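The scoop is held level and clear at crop (330,260), with a ball visible in the pan at (330,245). I'm turning its spout towards the bottle.

Request:
play_rows --pt "0 0 0 0 0.02 0 0" --pt "0 0 0 0 0.05 0 0" --pt "0 0 0 0 0.08 0 0" --pt "0 0 0 0 0.08 0 0" --pt "0 0 0 0 0.08 0 0" --pt "0 0 0 0 0.08 0 0" --pt "0 0 0 0 0.08 0 0" --pt "0 0 0 0 0.08 0 0" --pt "0 0 0 0 0.08 0 0" --pt "0 0 0 0 0.08 0 0"

```text
clock: 7.8
position: [469.4, -135.5, 233.3]
ee_rot: [-0.436, 0.57, -0.554, 0.423]
contact_force: [-1.0, -0.7, -3.0]
gripper_width: 18.7
```

Request:
play_rows --pt "0 0 0 0 0.08 0 0" --pt "0 0 0 0 0.08 0 0" --pt "0 0 0 0 0.08 0 0" --pt "0 0 0 0 0.08 0 0" --pt "0 0 0 0 0.07 0 0" --pt "0 0 0 0 0.05 0 0" --pt "0 0 0 0 0.02 0 0" --pt "0 0 0 0 0 0 0"

```text
clock: 8.6
position: [462.6, -134.7, 221.7]
ee_rot: [-0.297, 0.659, -0.638, 0.265]
contact_force: [0.1, -0.1, -3.2]
gripper_width: 19.0
```

```bash
python3 - <<'E'
from h import *
s=read_state();print(s['position'],s['joints'].round(2))
row([620,100,245],Rs(-47),14)
E
```

```text
[ 462.60608349 -134.70099207  221.66708861] [ 0.05  0.18 -0.31 -0.01 -1.14  0.78]
clock 8.6 total shift [-0.2781 -0.0295 -0.047 ] turn [0.0438 0.0666 0.031 ] | per row/14 [-0.0199 -0.0021 -0.0034] [0.0031 0.0048 0.0022]
```

Request:
play_rows --pt "-0.006 -0.005 -0.001 0.005 0.005 0.003 0" --pt "-0.012 -0.005 -0.002 0.005 0.005 0.003 0" --pt "-0.018 -0.005 -0.003 0.005 0.005 0.003 0" --pt "-0.022 -0.005 -0.004 0.005 0.005 0.003 0" --pt "-0.022 -0.005 -0.004 0.005 0.005 0.003 0" --pt "-0.022 -0.005 -0.004 0.005 0.005 0.003 0" --pt "-0.022 -0.005 -0.004 0.005 0.005 0.003 0" --pt "-0.022 -0.005 -0.004 0.005 0.005 0.003 0"

```text
clock: 9.4
position: [551.6, -4.5, 263.0]
ee_rot: [-0.268, 0.655, -0.655, 0.266]
contact_force: [-0.2, -0.4, -3.0]
gripper_width: 19.3
```

```bash
python3 - <<'E'
from h import *
s=read_state();print(s['position'],s['joints'].round(2))
row([620,100,245],Rs(-47),8)
E
```

```text
[551.62837213  -4.49717086 262.99272824] [ 0.29  0.24 -0.12  0.   -1.21  0.49]
clock 9.4 total shift [-0.122   0.0177 -0.0269] turn [0.0013 0.0239 0.0028] | per row/8 [-0.0152  0.0022 -0.0034] [0.0002 0.003  0.0003]
```

Request:
play_rows --pt "-0.022 0 -0.004 0.002 0.004 0.001 0" --pt "-0.022 0 -0.004 0.002 0.004 0.001 0" --pt "-0.022 0 -0.004 0.002 0.004 0.001 0" --pt "-0.018 0 -0.004 0.002 0.004 0.001 0" --pt "-0.015 0 -0.004 0.002 0.004 0.001 0" --pt "-0.01 0 -0.004 0.002 0.004 0.001 0" --pt "-0.005 -0.001 -0.001 0.002 0 0.001 0" --pt "0 -0.001 0 0.002 0 0.001 0"

```text
clock: 10.2
position: [621.9, 106.4, 267.8]
ee_rot: [0.255, -0.653, 0.662, -0.267]
contact_force: [0.7, 0.6, -3.0]
gripper_width: 19.2
```

```bash
python3 - <<'E'
from h import *
s=read_state();print(s['position'],s['joints'].round(2))
row([620,100,245],Rs(-47),1)
for n in('top','scene'): snap(n,n+'4.png')
def cr(i,x,y,w,h): return cv2.resize(cv2.imread(i)[y:y+h,x:x+w],(800,600) if 0 else (400,600),interpolation=cv2.INTER_CUBIC)
cv2.imwrite('pics/c4.png',np.hstack([cr('pics/top4.png',165,165,120,180),cr('pics/scene4.png',350,90,120,180)]))
E
```

```text
[621.91047109 106.40271274 267.82968165] [ 0.43  0.36  0.06  0.01 -1.25  0.32]
clock 10.2 total shift [0.006  0.0228 0.0029] turn [-0.0179  0.0058 -0.0113] | per row/1 [0.006  0.0228 0.0029] [-0.0179  0.0058 -0.0113]
```

View pics/c4.png

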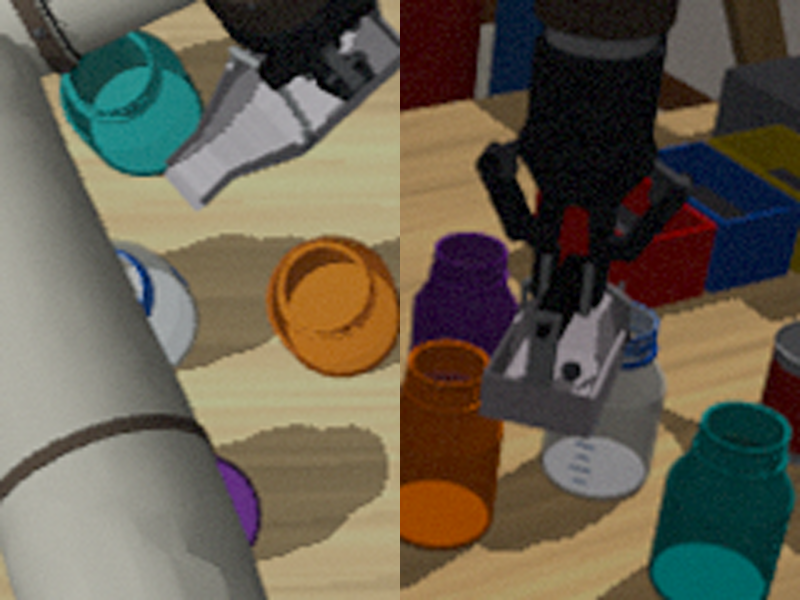

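The top crop shows the spout's end at (168,170)–(202,210), pointing at the bottle. The scene crop shows balls in the pan at (570,370) and (545,330). I'll check the predicted lip against the picture.

```bash
cat >> h.py <<'E'
# scoop frame from the tool: pan origin lies H ahead of TCP along tool y, scoop x = -tool z?, y = -tool x
H=57.; XO=1.6
def scoop_pt(x,y,z,s=None):
    s=s or read_state(); M=R.from_quat(s['ee_rot']).as_matrix(); X,Y,Z=-M[:,0],None,-M[:,1]
    sy=-M[:,0]; sz=-M[:,1]; sx=np.cross(sy,sz); o=s['position']-sx*XO-sz*H
    return o+x*sx+y*sy+z*sz
MO=np.array([487.5,256,150])
E
python3 - <<'E'
from h import *
d=snap('top');e=snap('scene')
for p in [(-118,16,2),(-118,-16,2),(-112,18.5,28),(-112,-18.5,28),(58,36,32),(58,-36,32)]:
    q=scoop_pt(*p); print(p,q.round(),'topcrop',((proj(d,q)-[165,165])*400/120).round(),'scenecrop',((proj(e,q)-[350,90])*400/120+[400,0]).round())
print('lip',scoop_pt(-118,0,2))
E
```

```text
(-118, 16, 2) [552. 203. 211.] topcrop [164. 181.] scenecrop [616. 301.]
(-118, -16, 2) [529. 181. 211.] topcrop [196. 215.] scenecrop [573. 293.]
(-112, 18.5, 28) [558. 200. 237.] topcrop [161. 164.] scenecrop [623. 273.]
(-112, -18.5, 28) [531. 175. 237.] topcrop [199. 204.] scenecrop [572. 264.]
(58, 36, 32) [687.  89. 245.] topcrop [332. -31.] scenecrop [595. 393.]
(58, -36, 32) [634.  39. 244.] topcrop [407.  45.] scenecrop [482. 370.]
lip [540.66252399 191.98147855 211.08515972]
```

```bash
cat >> h.py <<'E'
AIM=MO+[0,2,0]
def tgt(yaw,tilt,z,back=1,n=1):
    """row to bring lip to z above bench, 'back' mm short of mouth centre"""
    rot=Rs(yaw,tilt);M=rot.as_matrix();sy=-M[:,0];sz=-M[:,1];sx=np.cross(sy,sz)
    h=np.array([np.cos(np.radians(yaw)),np.sin(np.radians(yaw)),0])
    L=np.array([AIM[0],AIM[1],z])+h*back
    p=L+sx*(118+XO)+sz*(H-2)
    s=read_state(); cur=scoop_pt(-118,0,2,s); cz=-R.from_quat(s['ee_rot']).as_matrix()[:,1]
    print('lip rel mouth',(cur-AIM).round(1),'tilt',np.degrees(np.arccos(cz[2])).round(1),'F',s['contact_force'].round(1))
    return row(p,rot,n)
E
python3 - <<'E'
from h import *
tgt(-47,0,185,1,8)
E
```

```text
lip rel mouth [ 53.2 -66.   61.1] tilt 1.2 F [ 1.5 -1.2 -2.2]
clock 10.4 total shift [-0.0063  0.0268 -0.083 ] turn [-0.0179  0.0045 -0.0116] | per row/8 [-0.0008  0.0034 -0.0104] [-0.0022  0.0006 -0.0014]
```

Request:
play_rows --pt "-0.0008 0.002 -0.005 -0.002 0.0006 -0.0014 0" --pt "-0.0008 0.002 -0.01 -0.002 0.0006 -0.0014 0" --pt "-0.0008 0.002 -0.014 -0.002 0.0006 -0.0014 0" --pt "-0.0008 0.002 -0.016 -0.002 0.0006 -0.0014 0" --pt "-0.0008 0.002 -0.016 -0.002 0.0006 -0.0014 0" --pt "-0.0008 0.002 -0.012 -0.002 0.0006 -0.0014 0" --pt "-0.0008 0.002 -0.007 -0.002 0.0006 -0.0014 0" --pt "-0.0008 0.001 -0.003 -0.002 0.0006 -0.0014 0" --pt "0 -0.001 0 0 0 0 0"

```text
clock: 11.3
position: [563.1, 175.4, 252.6]
ee_rot: [0.259, -0.658, 0.658, -0.259]
contact_force: [-0.3, -0.3, -2.7]
gripper_width: 19.2
```

```bash
python3 - <<'E'
from h import *
tgt(-47,0,160,1,4)
s=snap('scene','s5.png');t=snap('top','t5.png')
cv2.imwrite('pics/c5.png',np.hstack([cv2.resize(cv2.imread('pics/s5.png')[120:240,360:460],(500,600),interpolation=cv2.INTER_CUBIC),cv2.resize(cv2.imread('pics/t5.png')[205:295,165:210],(300,600),interpolation=cv2.INTER_CUBIC)]))
E
```

```text
lip rel mouth [-6.   4.9 47.6] tilt 0.0 F [-0.3 -0.3 -2.7]
clock 11.3 total shift [-0.0011  0.0376  0.0087] turn [ 0.0001 -0.0004  0.0005] | per row/4 [-0.0003  0.0094  0.0022] [ 0.     -0.0001  0.0001]
```

View pics/c5.png

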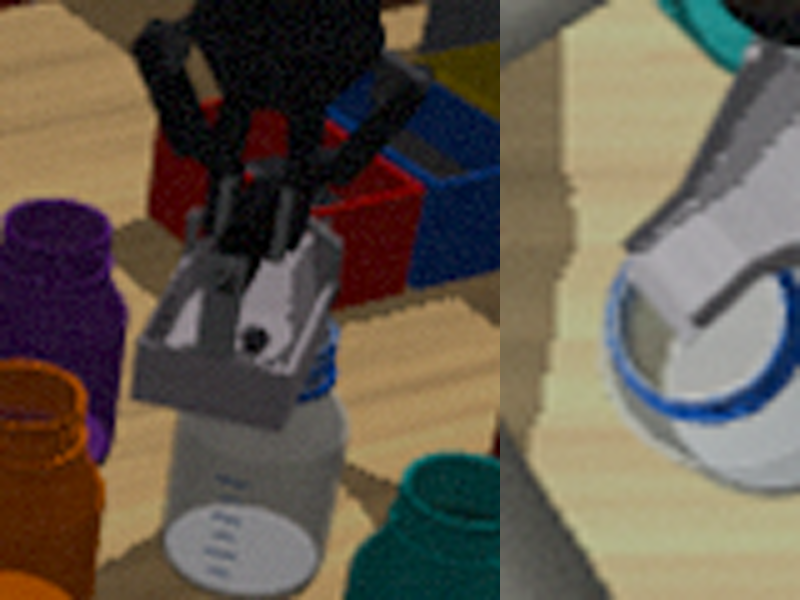

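```bash
python3 - <<'E'
from h import *
d=snap('top')
for p in [(-118,0,2),(-118,16,2),(-118,-16,2),(-112,18.5,28),(-112,-18.5,28)]: print(p,((proj(d,scoop_pt(*p))-[165,205])*6.667+[500,0]).round())
s=scoop_pt(-118,0,2); print(s, ray(d,188.9,249.7,s[2]))
tgt(-47,0,165,1,6)
E
```

```text
(-118, 0, 2) [651. 313.]
(-118, 16, 2) [620. 279.]
(-118, -16, 2) [683. 347.]
(-112, 18.5, 28) [610. 247.]
(-112, -18.5, 28) [685. 328.]
[482.32837172 262.33458761 197.89843269] [487.29781917 259.81799603 197.89843269]
lip rel mouth [-5.2  4.3 47.9] tilt 0.0 F [ 0.1  0.4 -2.4]
clock 11.45 total shift [-0.001   0.0329  0.0077] turn [-0.0004 -0.0015 -0.0004] | per row/6 [-0.0002  0.0055  0.0013] [-0.0001 -0.0003 -0.0001]
```

```bash
sed -i 's/^AIM=.*/AIM=MO+[-2,3.5,0]/' h.py; python3 - <<'E'
from h import *
tgt(-47,0,152,1,6)
E
```

```text
lip rel mouth [-3.2  2.8 47.9] tilt 0.0 F [ 0.1  0.4 -2.4]
clock 11.45 total shift [-0.0006  0.0459  0.0052] turn [-0.0004 -0.0015 -0.0004] | per row/6 [-0.0001  0.0077  0.0009] [-0.0001 -0.0003 -0.0001]
```

Request:
play_rows --pt "0 0.008 0.001 0 0 0 0" --pt "0 0.008 0.001 0 0 0 0" --pt "0 0.008 0.001 0 0 0 0" --pt "0 0.008 0.001 0 0 0 0" --pt "0 0.007 0.001 0 0 0 0" --pt "0 0.0 0 0 0 0 0"

```text
clock: 12.05
position: [567.7, 168.9, 209.0]
ee_rot: [0.258, -0.658, 0.659, -0.257]
contact_force: [0.2, -1.1, -2.5]
gripper_width: 19.1
```

```bash
python3 - <<'E'
from h import *
tgt(-47,0,144,1,4)
E
```

```text
lip rel mouth [ 1.  -2.9  4.1] tilt 0.1 F [ 0.2 -1.1 -2.5]
clock 12.05 total shift [-0.0017  0.01   -0.0018] turn [ 0.0003 -0.0047  0.0022] | per row/4 [-0.0004  0.0025 -0.0004] [ 0.0001 -0.0012  0.0006]
```

Request:
play_rows --pt "-0.0005 0.003 -0.0005 0 -0.001 0 0" --pt "-0.0005 0.003 -0.0005 0 -0.001 0 0" --pt "-0.0005 0.002 -0.0005 0 -0.001 0 0" --pt "0 0 0 0 0 0 0" --pt "0 0 0 0 0 0 0"

```text
clock: 12.55
position: [568.4, 171.5, 200.9]
ee_rot: [0.259, -0.658, 0.658, -0.259]
contact_force: [-0.1, -0.5, -2.7]
gripper_width: 18.7
```

```bash
python3 - <<'E'
from h import *
tgt(-47,0,144,1,4)
s=snap('scene','s6.png');t=snap('top','t6.png')
cv2.imwrite('pics/c6.png',np.hstack([cv2.resize(cv2.imread('pics/s6.png')[120:240,360:460],(500,600),interpolation=cv2.INTER_CUBIC),cv2.resize(cv2.imread('pics/t6.png')[205:295,165:210],(300,600),interpolation=cv2.INTER_CUBIC)]))
E
```

```text
lip rel mouth [ 1.4 -0.5 -4.2] tilt 0.1 F [-0.1 -0.5 -2.7]
clock 12.55 total shift [ 0.0006  0.0019 -0.0003] turn [-0.0004 -0.001   0.0009] | per row/4 [ 0.0001  0.0005 -0.0001] [-0.0001 -0.0002  0.0002]
```

View pics/c6.png

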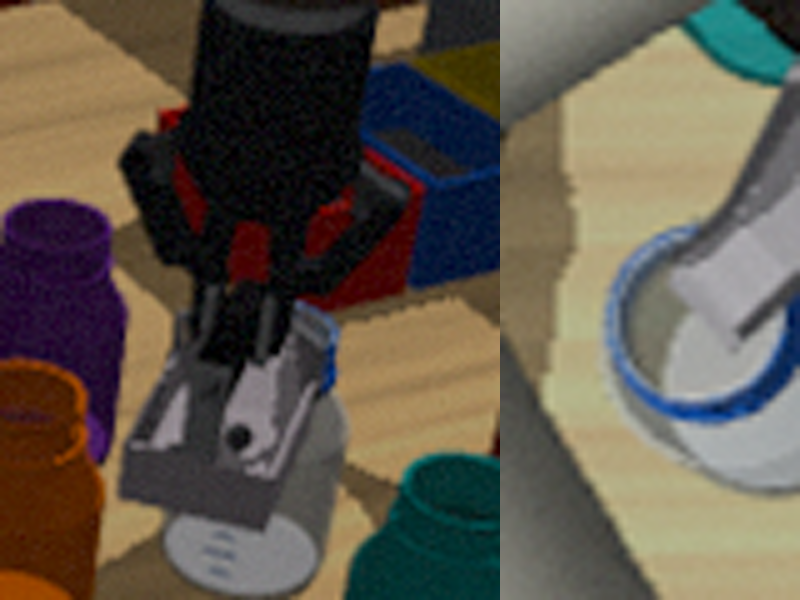

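The lip's edge, at top-crop (705,315), lies over the mouth's centre (701,322) and inside the ring. I'm lowering 2 mm and holding.

Request:
play_rows --pt "0 0.002 0 0 0 0 0" --pt "0 0 0 0 0 0 0" --pt "0 0 0 0 0 0 0" --pt "0 0 0 0 0 0 0" --pt "0 0 0 0 0 0 0"

```text
clock: 13.15
position: [568.5, 171.5, 199.3]
ee_rot: [0.259, -0.658, 0.658, -0.259]
contact_force: [-0.9, 0.4, -2.9]
gripper_width: 18.8
```

```bash
python3 - <<'E'
from h import *
tgt(-47,0,144,1,4)
E
```

```text
lip rel mouth [ 1.5 -0.4 -5.8] tilt 0.0 F [-0.9  0.4 -2.9]
clock 13.15 total shift [ 0.0007  0.0003 -0.0003] turn [-0.0006 -0.001  -0.0001] | per row/4 [ 0.0002  0.0001 -0.0001] [-0.0002 -0.0003 -0.    ]
```

Request:
play_rows --pt "-0.0 0.001 0 0 0 0 0" --pt "0 0 0 0 0 0 0"

```text
clock: 13.35
position: [568.5, 171.5, 198.2]
ee_rot: [0.259, -0.658, 0.658, -0.259]
contact_force: [0.9, 1.0, -3.3]
gripper_width: 18.9
```

Request:
play_rows --pt "-0.0 0.001 0 0 0 0 0" --pt "0 0 0 0 0 0 0" --pt "0 0 0 0 0 0 0"

```text
clock: 13.65
position: [568.6, 171.5, 197.2]
ee_rot: [0.259, -0.658, 0.658, -0.259]
contact_force: [0.4, 0.5, -2.2]
gripper_width: 18.9
```

```bash
python3 - <<'E'
from h import *
tgt(-47,0,144,1,4); print(read_state()['wrist_torque'])
E
```

```text
lip rel mouth [ 1.6 -0.5 -7.9] tilt 0.0 F [ 0.4  0.5 -2.2]
clock 13.65 total shift [ 0.0007 -0.0018 -0.0004] turn [-0.0007 -0.0011 -0.0002] | per row/4 [ 0.0002 -0.0005 -0.0001] [-0.0002 -0.0003 -0.0001]
[-0.00911814  0.02725603 -0.04095863]
```

Request:
play_rows --pt "-0.0 0.0015 0 0 0 0 0" --pt "0 0 0 0 0 0 0" --pt "0 0 0 0 0 0 0" --pt "0 0 0 0 0 0 0" --pt "0 0 0 0 0 0 0"

```text
clock: 14.15
position: [568.8, 171.6, 196.8]
ee_rot: [0.258, -0.658, 0.658, -0.26]
contact_force: [0.1, 0.6, -2.0]
gripper_width: 18.9
```

```bash
python3 - <<'E'
from h import *
tgt(-47,0,144,1,4); print(read_state()['wrist_torque'])
E
```

```text
lip rel mouth [ 1.9 -0.4 -8.4] tilt 0.1 F [ 0.1  0.6 -2. ]
clock 14.15 total shift [ 0.0009 -0.0022 -0.0005] turn [-0.0012 -0.0006 -0.0013] | per row/4 [ 0.0002 -0.0006 -0.0001] [-0.0003 -0.0002 -0.0003]
[-0.01835876  0.15825515  0.06905697]
```

```bash
cat >> h.py <<'E'
def piv(yaw,tilt,n=5,fwd=0,px=-89.5,cl=2.5):
    rot=Rs(yaw,tilt);M=rot.as_matrix();sy=-M[:,0];sz=-M[:,1];sx=np.cross(sy,sz)
    h=np.array([np.cos(np.radians(yaw)),np.sin(np.radians(yaw)),0])
    P=AIM+h*(29-fwd)+[0,0,cl]; p=P-px*sx-10*sz+sx*XO+sz*H
    s=read_state(); c=scoop_pt(-118,0,2,s)-AIM; cz=-R.from_quat(s['ee_rot']).as_matrix()[:,1]
    print('lip',c.round(1),'fwd',(-c@h).round(1),'tilt',np.degrees(np.arccos(cz[2])).round(1),'F',s['contact_force'].round(1),'q',s['joints'].round(2))
    return row(p,rot,n)
E
python3 - <<'E'
from h import *
piv(-47,0,2); piv(-47,15,5)
E
```

```text
lip [ 1.9 -0.4 -8.4] fwd -1.6 tilt 0.1 F [ 0.1  0.6 -2. ] q [ 0.57  0.36 -0.12  0.   -1.09  0.18]
clock 14.15 total shift [ 0.0009 -0.0027 -0.001 ] turn [-0.0012 -0.0006 -0.0013] | per row/2 [ 0.0005 -0.0014 -0.0005] [-0.0006 -0.0003 -0.0007]
lip [ 1.9 -0.4 -8.4] fwd -1.6 tilt 0.1 F [ 0.1  0.6 -2. ] q [ 0.57  0.36 -0.12  0.   -1.09  0.18]
clock 14.15 total shift [ 0.0009 -0.0247 -0.0163] turn [ 0.2606 -0.0008 -0.0012] | per row/5 [ 0.0002 -0.0049 -0.0033] [ 0.0521 -0.0002 -0.0002]
```

Request:
play_rows --pt "0.0004 -0.0025 -0.001 0 0 0 0" --pt "0.0004 -0.0038 -0.002 0.04 0 0 0" --pt "0 -0.0047 -0.003 0.055 0 0 0" --pt "0 -0.0047 -0.003 0.055 0 0 0" --pt "0 -0.0047 -0.003 0.055 0 0 0" --pt "0 -0.0035 -0.002 0.04 0 0 0"

```text
clock: 14.75
position: [558.2, 182.5, 219.6]
ee_rot: [0.222, -0.57, 0.736, -0.289]
contact_force: [0.1, -0.0, -1.3]
gripper_width: 19.1
```

```bash
python3 - <<'E'
from h import *
piv(-47,35,8)
E
```

```text
lip [  3.8  -1.9 -13.8] fwd -4.0 tilt 14.6 F [ 0.1 -0.  -1.3] q [ 0.71  0.29 -0.3   0.31 -0.99 -0.14]
clock 14.75 total shift [ 0.0008 -0.0303 -0.0223] turn [ 0.3563 -0.0056 -0.001 ] | per row/8 [ 0.0001 -0.0038 -0.0028] [ 0.0445 -0.0007 -0.0001]
```

Request:
play_rows --pt "0.0001 -0.0042 -0.0022 0.0445 -0.0007 0 0" --pt "0.0001 -0.0042 -0.0022 0.0445 -0.0007 0 0" --pt "0.0001 -0.0042 -0.0022 0.0445 -0.0007 0 0" --pt "0.0001 -0.0042 -0.0022 0.0445 -0.0007 0 0" --pt "0.0001 -0.0042 -0.0022 0.0445 -0.0007 0 0"

```text
clock: 15.25
position: [545.3, 197.0, 237.0]
ee_rot: [0.186, -0.482, 0.796, -0.315]
contact_force: [-0.6, 0.9, -2.6]
gripper_width: 19.1
```

```bash
python3 - <<'E'
from h import *
piv(-47,40,8); t=snap('top','t7.png');s=snap('scene','s7.png')
cv2.imwrite('pics/c7.png',np.hstack([cv2.resize(cv2.imread('pics/s7.png')[120:240,360:460],(500,600),interpolation=cv2.INTER_CUBIC),cv2.resize(cv2.imread('pics/t7.png')[205:295,165:210],(300,600),interpolation=cv2.INTER_CUBIC)]))
E
```

```text
lip [  5.7  -3.3 -17.4] fwd -6.3 tilt 27.8 F [-0.6  0.9 -2.6] q [ 0.83  0.26 -0.45  0.59 -0.99 -0.45]
clock 15.25 total shift [ 0.001  -0.0173 -0.0112] turn [ 0.2137 -0.0042 -0.006 ] | per row/8 [ 0.0001 -0.0022 -0.0014] [ 0.0267 -0.0005 -0.0007]
```

View pics/c7.png

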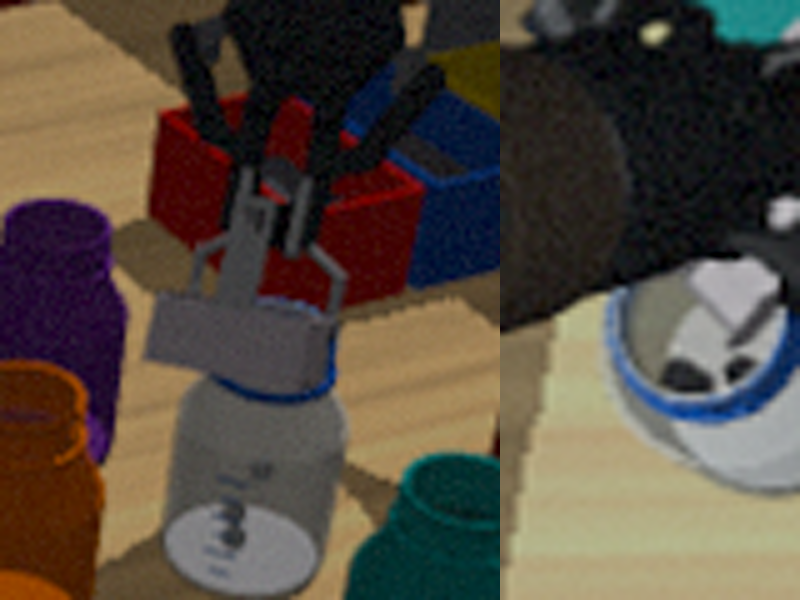

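The scene crop shows two balls at the bottle's bottom, (232,515) and (235,538), and a third falling at (262,470). I'm tipping on to make sure.

Request:
play_rows --pt "0.0001 -0.004 -0.002 0.042 -0.0007 -0.001 0" --pt "0.0001 -0.004 -0.002 0.042 -0.0007 -0.001 0" --pt "0.0001 -0.004 -0.002 0.042 -0.0007 -0.001 0" --pt "0 0 0 0 0 0 0" --pt "0 0 0 0 0 0 0" --pt "0 0 0 0 0 0 0" --pt "0 0 0 0 0 0 0" --pt "0 0 0 0 0 0 0"

```text
clock: 16.15
position: [538.2, 205.1, 244.1]
ee_rot: [0.167, -0.435, 0.823, -0.325]
contact_force: [-0.1, 0.3, -2.6]
gripper_width: 19.0
```

```bash
python3 - <<'E'
from h import *
piv(-47,15,6); t=snap('top','t8.png');s=snap('scene','s8.png')
cv2.imwrite('pics/c8.png',np.hstack([cv2.resize(cv2.imread('pics/s8.png')[120:240,360:460],(500,600),interpolation=cv2.INTER_CUBIC),cv2.resize(cv2.imread('pics/t8.png')[205:295,165:210],(300,600),interpolation=cv2.INTER_CUBIC)]))
E
```

```text
lip [  7.3  -4.4 -18.9] fwd -8.3 tilt 34.5 F [-0.1  0.3 -2.6] q [ 0.89  0.26 -0.51  0.72 -1.02 -0.59]
clock 16.15 total shift [0.0015 0.0351 0.0112] turn [-0.3396 -0.005  -0.0053] | per row/6 [0.0002 0.0059 0.0019] [-0.0566 -0.0008 -0.0009]
```

View pics/c8.png

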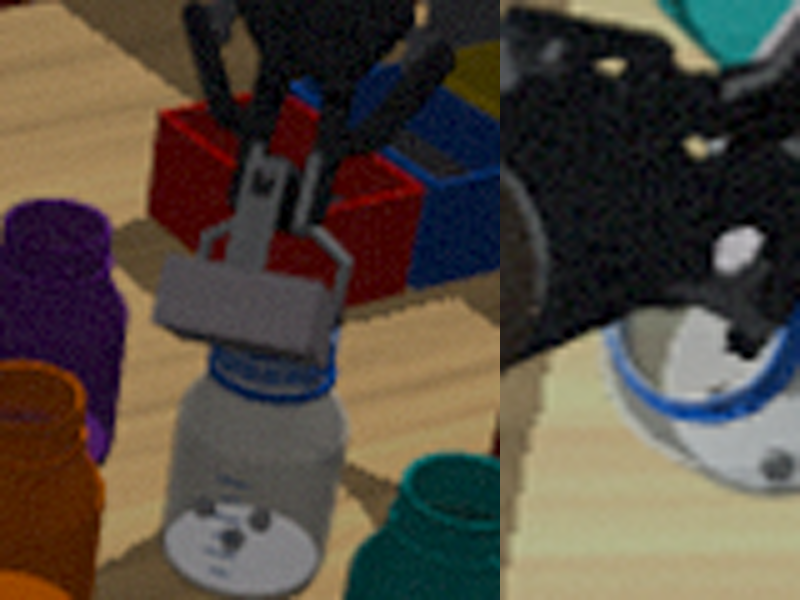

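All three balls rest on the bottle's floor, at scene-crop (205,507), (260,518) and (232,540). I'm levelling the scoop along the same path.

Request:
play_rows --pt "0.0002 0.0052 0.0025 -0.056 -0.0008 -0.0009 0" --pt "0.0002 0.0052 0.0025 -0.056 -0.0008 -0.0009 0" --pt "0.0002 0.0052 0.0025 -0.056 -0.0008 -0.0009 0" --pt "0.0002 0.0052 0.0025 -0.056 -0.0008 -0.0009 0" --pt "0.0002 0.0052 0.0025 -0.056 -0.0008 -0.0009 0" --pt "0.0002 0.0052 0.0025 -0.056 -0.0008 -0.0009 0"

```text
clock: 16.85
position: [554.7, 184.0, 221.7]
ee_rot: [0.227, -0.569, 0.736, -0.29]
contact_force: [-0.2, -0.1, -2.9]
gripper_width: 18.9
```

```bash
python3 - <<'E'
from h import *
piv(-47,0,5,cl=6)
E
```

```text
lip [ -0.9  -1.4 -11.6] fwd -0.4 tilt 14.5 F [-0.2 -0.1 -2.9] q [ 0.72  0.28 -0.3   0.3  -1.   -0.13]
clock 16.85 total shift [-0.0009  0.0225  0.0125] turn [-0.2533  0.0045  0.0032] | per row/5 [-0.0002  0.0045  0.0025] [-0.0507  0.0009  0.0006]
```

Level, then lift straight out.

Request:
play_rows --pt "-0.0002 0.004 0.0025 -0.051 0.0009 0.0006 0" --pt "-0.0002 0.004 0.0025 -0.051 0.0009 0.0006 0" --pt "-0.0002 0.004 0.0025 -0.051 0.0009 0.0006 0" --pt "-0.0002 0.004 0.0025 -0.051 0.0009 0.0006 0" --pt "-0.0002 0.004 0.0025 -0.05 0.0009 0.0006 0" --pt "0 -0.01 0 0 0 0 0" --pt "0 -0.02 0 0 0 0 0" --pt "0 -0.025 0 0 0 0 0" --pt "0 -0.025 0 0 0 0 0" --pt "0 -0.01 0 0 0 0 0"

```text
clock: 17.85
position: [566.1, 169.3, 296.3]
ee_rot: [-0.263, 0.66, -0.657, 0.253]
contact_force: [0.5, -0.1, -1.9]
gripper_width: 18.6
```

```bash
python3 - <<'E'
from h import *
s=read_state();print(s['position'],s['joints'].round(2),s['contact_force'])
print(scoop_pt(-118,0,2))
row([552,-100,280],Rs(-47),15)
E
```

```text
[566.0772816  169.28442076 296.3324981 ] [ 0.56  0.3   0.04 -0.01 -1.33  0.19] [ 0.45794933 -0.08168476 -1.8623913 ]
[484.0114032  256.91227087 242.33516957]
clock 17.85 total shift [0.1932 0.017  0.1881] turn [ 0.0084 -0.003   0.0114] | per row/15 [0.0129 0.0011 0.0125] [ 0.0006 -0.0002  0.0008]
```

Request:
play_rows --pt "0.022 0 0.019 0 0 0 0" --pt "0.022 0 0.019 0 0 0 0" --pt "0.022 0 0.019 0 0 0 0" --pt "0.022 0 0.019 0 0 0 0" --pt "0.022 0 0.019 0 0 0 0" --pt "0.022 0 0.019 0 0 0 0" --pt "0.022 0 0.019 0 0 0 0" --pt "0.022 0 0.019 0 0 0 0" --pt "0.022 0 0.019 0 0 0 0" --pt "0.0 0 0.0 0 0 0 0"

```text
clock: 18.85
position: [532.9, -97.2, 299.9]
ee_rot: [0.265, -0.656, 0.658, -0.256]
contact_force: [0.5, 0.4, -2.6]
gripper_width: 19.3
```

```bash
python3 - <<'E'
from h import *
s=read_state();print(s['position'],s['joints'].round(2))
row([540,-140,100],Rs(-47),8)
E
```

```text
[532.90895365 -97.17037679 299.87186841] [ 0.12  0.21 -0.08  0.01 -1.3   0.63]
clock 18.85 total shift [0.0214 0.2001 0.0365] turn [0.0024 0.0042 0.0141] | per row/8 [0.0027 0.025  0.0046] [0.0003 0.0005 0.0018]
```

Request:
play_rows --pt "0.0027 0.025 0.0046 0.0003 0.0005 0.0018 0" --pt "0.0027 0.025 0.0046 0.0003 0.0005 0.0018 0" --pt "0.0027 0.025 0.0046 0.0003 0.0005 0.0018 0" --pt "0.0027 0.025 0.0046 0.0003 0.0005 0.0018 0" --pt "0.0027 0.025 0.0046 0.0003 0.0005 0.0018 0" --pt "0.0027 0.025 0.0046 0.0003 0.0005 0.0018 0" --pt "0.0027 0.025 0.0046 0.0003 0.0005 0.0018 0" --pt "0 0.02 0 0 0 0 0" --pt "0 0 0 0 0 0 0"

```text
clock: 19.75
position: [540.0, -131.6, 100.3]
ee_rot: [0.261, -0.656, 0.659, -0.261]
contact_force: [-0.5, -0.1, -1.7]
gripper_width: 19.0
```

```bash
python3 - <<'E'
from h import *
s=read_state();print(s['position'],s['contact_force'])
p=s['position'].copy();p[2]=60
row(p,Rs(-47),8)
E
```

```text
[ 539.99043261 -131.61839012  100.3337152 ] [-0.47453014 -0.0666554  -1.65099423]
clock 19.75 total shift [-0.0001  0.0403 -0.0002] turn [-0.0045  0.0047  0.0015] | per row/8 [-0.     0.005 -0.   ] [-0.0006  0.0006  0.0002]
```

Request:
play_rows --pt "0 0.01 0 -0.001 0 0.0005 0" --pt "0 0.01 0 -0.001 0 0.0005 0" --pt "0 0.009 0 -0.001 0 0.0005 0" --pt "0 0.006 0 -0.001 0 0 0" --pt "0 0.003 0 0 0 0 0" --pt "0 0 0 0 0 0 0"

```text
clock: 20.35
position: [542.9, -130.4, 62.9]
ee_rot: [0.26, -0.656, 0.658, -0.264]
contact_force: [-0.2, -1.1, -3.2]
gripper_width: 19.0
```

Request:
play_rows --pt "0 0.0015 0 0 0 0 0" --pt "0 0 0 0 0 0 0"

```text
clock: 20.55
position: [543.4, -130.5, 61.8]
ee_rot: [0.259, -0.655, 0.658, -0.264]
contact_force: [-0.2, -0.0, -2.4]
gripper_width: 18.8
```

```bash
python3 - <<'E'
from h import *
s=read_state();print(s['position'],s['contact_force'],s['wrist_torque'])
p=s['position'].copy();p[2]=57
row(p,Rs(-47),1)
E
```

```text
[ 543.44594966 -130.50271488   61.82561942] [-0.21562422 -0.00394294 -2.39427718] [-0.00826503  0.03177961  0.00889179]
clock 20.55 total shift [ 0.      0.0048 -0.    ] turn [-0.0063  0.008  -0.0047] | per row/1 [ 0.      0.0048 -0.    ] [-0.0063  0.008  -0.0047]
```

Request:
play_rows --pt "0 0.0015 0 -0.003 0 -0.002 0" --pt "0 0.0015 0 -0.002 0 -0.002 0" --pt "0 0 0 0 0 0 0"

```text
clock: 20.85
position: [544.0, -130.6, 59.4]
ee_rot: [0.261, -0.656, 0.657, -0.263]
contact_force: [-0.3, 0.2, -2.2]
gripper_width: 19.2
```

Request:
play_rows --pt "0 0.0012 0 0 0 0 0" --pt "0 0 0 0 0 0 0"

```text
clock: 21.05
position: [544.1, -130.6, 58.1]
ee_rot: [0.261, -0.656, 0.657, -0.263]
contact_force: [0.4, -0.8, -2.8]
gripper_width: 19.1
```

Request:
play_rows --pt "0 0.0012 0 0 0 0 0" --pt "0 0 0 0 0 0 0"

```text
clock: 21.25
position: [544.4, -130.6, 57.3]
ee_rot: [0.261, -0.656, 0.658, -0.263]
contact_force: [-0.5, 0.2, -1.5]
gripper_width: 19.3
```

Request:
play_rows --pt "0 0.001 0 0 0 0 0" --pt "0 0 0 0 0 0 0"

```text
clock: 21.45
position: [544.7, -130.5, 57.4]
ee_rot: [0.261, -0.656, 0.658, -0.263]
contact_force: [-0.2, -0.4, -2.9]
gripper_width: 19.0
```

Request:
play_rows --pt "0 0.001 0 0 0 0 0" --pt "0 0 0 0 0 0 0"

```text
clock: 21.65
position: [544.9, -130.4, 57.2]
ee_rot: [0.261, -0.656, 0.658, -0.264]
contact_force: [-0.4, -0.5, -1.7]
gripper_width: 19.0
```

The height has stopped at 57.3, the same as at the grasp, so the pan is on the bench. I'm releasing and rising.

Request:
play_rows --pt "0 0 0 0 0 0 0.03" --pt "0 0 0 0 0 0 0.06" --pt "0 -0.0005 0 0 0 0 0.08" --pt "0 -0.0005 0 0 0 0 0.08" --pt "0 -0.01 0 0 0 0 0.08" --pt "0 -0.02 0 0 0 0 0.08" --pt "0 -0.03 0 0 0 0 0.08" --pt "0 -0.04 0 0 0 0 0.08" --pt "0 -0.04 0 0 0 0 0.08" --pt "0 -0.04 0 0 0 0 0.08"

```text
clock: 22.65
position: [541.3, -130.6, 241.2]
ee_rot: [-0.264, 0.657, -0.656, 0.26]
contact_force: [0.6, -0.6, -0.2]
gripper_width: 79.7
```

Request:
play_rows --pt "0.03 -0.01 0.02 0 0 0 0.08" --pt "0.03 -0.01 0.02 0 0 0 0.08" --pt "0.03 -0.01 0.02 0 0 0 0.08" --pt "0.03 -0.01 0.02 0 0 0 0.08" --pt "0.03 -0.01 0.02 0 0 0 0.08" --pt "0.03 0 0.02 0 0 0 0.08" --pt "0 0 0 0 0 0 0.08" --pt "0 0 0 0 0 0 0.08"

```text
clock: 23.45
position: [494.5, -349.4, 310.9]
ee_rot: [0.258, -0.651, 0.661, -0.269]
contact_force: [-0.5, -0.2, 0.3]
gripper_width: 80.1
```

```bash
python3 - <<'E'
from h import *
s=read_state();print(s['position'],s['clock'],s['contact_force'])
snap('top','t9.png');snap('scene','s9.png')
a=cv2.imread('pics/s9.png')[130:330,80:500];b=cv2.imread('pics/t9.png')[150:310,90:540]
cv2.imwrite('pics/c9.png',np.vstack([cv2.resize(a,(800,330)),cv2.resize(b,(800,270))]))
t=cv2.imread('pics/t9.png');hsv=cv2.cvtColor(t,cv2.COLOR_BGR2HSV);m=cv2.inRange(hsv,(100,110,60),(125,255,255))[232:282,175:228]
p=np.argwhere(m)[:,::-1]+[175,232];print('ring',len(p),p.min(0),p.max(0))
E
```

```text
[ 494.46042227 -349.38647515  310.91371444] 23.45 [-0.46911825 -0.20504298  0.3004039 ]
ring 143 [182 239] [210 267]
```

View pics/c9.png

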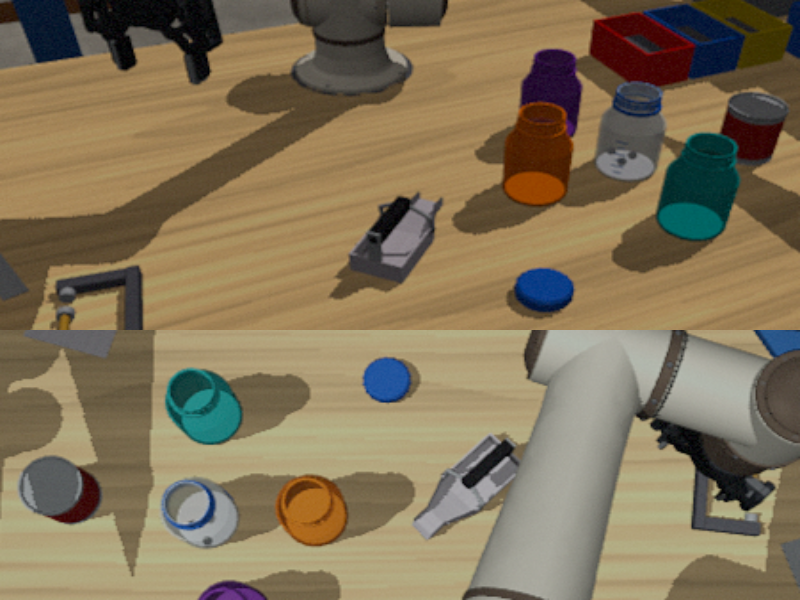

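The scoop stands upright and empty at scene-crop (395,240). The balls are in the bottle at (627,158), and its blue ring covers exactly the same pixels as at the start. The cap, clamp and tin look untouched, and the gripper is clear of everything, so I'm handing in.

```bash
python3 -c "
from h import *
print(job_done())"
```

```text
the job is handed in; nothing more can be done
None
```

The job is done and handed in at about 23.5 s of the 72 s allowed. No verdict was reported, so the outcome rests on my own checks.

**What I did:** I gripped the scoop by its black bar and carried it level to the bottle. I lowered the lip until the spout just touched the rim, about 8 mm below the rim by my estimate, and held it there for over a second. Then I tipped the scoop to about 35° with the lip in the mouth. After the pour I levelled it, lifted it out, stood it on clear bench and let go.

**Last checks:**
- **Balls:** the picture taken after the pour shows all three on the bottle's floor. The final picture is smaller; it still shows balls there and none elsewhere.
- **Bottle:** its blue ring covers exactly the same pixel bounds in the top view as at the start.
- **Scoop:** it stands upright and empty. The tool stopped at 57.3 mm, the same height as when I gripped it, which fits the pan being on the bench.
- **Cap, clamp and tin:** they look unmoved in the pictures; I did not measure their positions.
- **Gripper:** it is well clear of everything.

**What disagreed:** the lip position worked out from the arm was 3–5 mm off what the top camera showed, so I corrected for that before lowering it into the mouth. The arm also drifted by up to about 1 mm per row while holding still with the scoop, which I corrected along the way.

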